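# Re-arm a cold-store channel and run the alarm test

## Task

On the cold-store alarm unit the toggle of one freezer, the one leaning towards the robot, was left off after defrosting: push it right over to the back, like the other three, which must stay on. Then test the alarm: slide the dust cover fully aside to the left, press the button under it fully in, and slide the cover fully shut again. Leave the stamp, bottle and vial beside the unit standing where they are.

Things in the scene. Friction and masses are not known exactly. Their poses are not given: they have to be found in the camera images.
- alarm_unit: Cold-store alarm unit: white case 210 (x) x 260 (y) mm, fixed on the worktop. Origin on the worktop under its middle; x to its back, away from the robot, y to its left end, z up. Its grey front plate slopes 0.17 rad down to the front: 73 mm high in the middle, 55 at the front edge, 91 at the back. Back half: four bat toggles in a row along y. Front half: dust cover on a track along y.
- dust_cover (a joint): Travel of the dust cover along the unit's +y, in m: 0 = fully shut over the button, 0.090 = fully aside (left). Slides with about 1.5 N of friction and stays where it is left; stops at both ends.
- cover_ridge (a point): Middle of the top of the cover's finger ridge (moves with it). The cover is a white plate, 100 (x) x 86 (y) mm, on two black rails, its top 21 mm above the front plate; the ridge across its middle is 60 (x) x 12 (y) mm and 16 mm higher, to push from either side or pinch. Track centre line 42 mm in front of the unit's middle along the slope; shut, the ridge is at y = -62 mm of the unit.
- test_button (a joint): Travel of the push button into the panel, in m: 0 = out, 0.006 = fully in. Spring return; about 1.5 N to start and 5 N fully in.
- button_top (a point): Centre of the top of the grey round button, 34 mm across, 14.7 mm above the front plate when out, on the track's centre line at y = -62 mm of the unit: under the middle of the shut cover. It moves square to the sloping plate; pressing straight down works. The rails beside it are 76 mm apart (x) and 16.5 mm high.
- toggle_a (a joint): Angle of bat toggle a, in rad: 0 = off, leaning to the front (towards the robot) by 0.42 from square to the plate; 0.84 = on, leaning to the back by 0.42. It turns about the unit's y axis on a pivot 8 mm above the plate, stays where it is left and stops at both ends; about 1.5 N at the tip moves it. Starts on.
- tip_a (a point): Tip of bat toggle a (moves with it): a steel bat 42 mm long from the pivot, 12 mm thick at the tip. The four stand 42 mm apart along the unit's y, their pivots 62 mm behind the unit's middle (along the slope); which one stands in which place varies.
- toggle_b (a joint): Angle of bat toggle b, in rad: 0 = off, leaning to the front (towards the robot) by 0.42 from square to the plate; 0.84 = on, leaning to the back by 0.42. It turns about the unit's y axis on a pivot 8 mm above the plate, stays where it is left and stops at both ends; about 1.5 N at the tip moves it. Starts on.
- tip_b (a point): Tip of bat toggle b (moves with it): a steel bat 42 mm long from the pivot, 12 mm thick at the tip. The four stand 42 mm apart along the unit's y, their pivots 62 mm behind the unit's middle (along the slope); which one stands in which place varies.
- toggle_c (a joint): Angle of bat toggle c, in rad: 0 = off, leaning to the front (towards the robot) by 0.42 from square to the plate; 0.84 = on, leaning to the back by 0.42. It turns about the unit's y axis on a pivot 8 mm above the plate, stays where it is left and stops at both ends; about 1.5 N at the tip moves it. Starts on.
- tip_c (a point): Tip of bat toggle c (moves with it): a steel bat 42 mm long from the pivot, 12 mm thick at the tip. The four stand 42 mm apart along the unit's y, their pivots 62 mm behind the unit's middle (along the slope); which one stands in which place varies.
- toggle_d (a joint): Angle of bat toggle d, in rad: 0 = off, leaning to the front (towards the robot) by 0.42 from square to the plate; 0.84 = on, leaning to the back by 0.42. It turns about the unit's y axis on a pivot 8 mm above the plate, stays where it is left and stops at both ends; about 1.5 N at the tip moves it. Starts off.
- tip_d (a point): Tip of bat toggle d (moves with it): a steel bat 42 mm long from the pivot, 12 mm thick at the tip. The four stand 42 mm apart along the unit's y, their pivots 62 mm behind the unit's middle (along the slope); which one stands in which place varies.
- stamp: Rubber stamp with a brown handle, 24 x 56 x 70 mm, standing loose left of the unit; origin under its middle. Leave it alone.
- bottle_a: Reagent bottle with a white cap, 42 mm across, 88 mm high, standing loose left of the unit; origin under its middle. Leave it alone.
- strip_vial: Vial with a wide cap, 37 mm across, 66 mm high, standing loose right of the unit; origin under its middle. Leave it alone.

How it is judged:
On the way, in this order (a step that is already met when the one before it is completed fails the run):
1. the toggle that was off is over to the on side (value of joint toggle_d above 0.7 rad), for 0.2 s.
2. the dust cover is slid aside, clear of the button (value of joint dust_cover above 0.075 m), for 0.2 s.
3. the button is pressed in with the cover aside (value of joint test_button above 0.0045 m and value of joint dust_cover above 0.065 m), for 0.1 s.
At the end, for the whole second after the job is handed in: All four toggles are on (over 0.7 of 0.84 rad), the dust cover is shut to within 5 mm and at rest, the button is out again (under 1 mm), and the stamp, bottle and vial stand upright within 30 mm of where they were (value of joint each of toggle_a, toggle_b, toggle_c, toggle_d above 0.7 rad and value of joint dust_cover below 0.005 m and value of joint test_button below 0.001 m and velocity of joint dust_cover between -0.005 and 0.005 m/s and distance of each of stamp, bottle_a, strip_vial from where it was at the start of the episode below 0.03 m and angle between each of stamp, bottle_a, strip_vial's own z axis and vertical below 0.2 rad); the robot touches nothing.
It fails at once if a toggle that was on is moved out of its on position (value of joint any of toggle_a, toggle_b, toggle_c below 0.6 rad).
It fails at once if the stamp, bottle or vial is pushed away or knocked over (distance of any of stamp, bottle_a, strip_vial from where it was at the start of the episode above 0.03 m or angle between any of stamp, bottle_a, strip_vial's own z axis and vertical above 0.35 rad).
It also fails if it takes over 48 s, if anything falls off the work surface, if the arm or the gripper's body presses on something with over 40 N, if the wrist force passes 120 N, or if a joint passes its speed limit or range.

## Robot

A 6-joint arm with a two-finger parallel gripper is mounted at the origin on a cart in front of the work surface, level with it; the furniture and walls round the work are solid. World frame = base frame: x ahead of the robot, y to its left, z up, the work surface at z = 0. Lengths are in m, angles in rad, forces in N, time in s.
With the tool pointing down it reaches from about 0.325 to 0.875 m from the base axis. Payload 4.4 kg.
Tool frame: the origin (TCP) lies between the finger pads; the fingertips stand 25 mm ahead of it and the grasp point (between the pads) lies 6 mm ahead of it (ctrl.tip_extent is the x of the fingertips in the tool frame, in m); x points along the fingers, y is the direction in which the jaws open and shut, and the axes are right-handed (so a half turn about x gives the same grasp; the last joint's range is limited). The gripper opens to 85 mm and grips with 20 to 120 N. Pads are 22 mm wide; open, the fingers measure 114 mm over their backs; the gripper's body (76 mm by 85 mm) begins 54 mm behind the grasp point. The pads swing forward as they close: fully open they stand 13 mm farther back than shut.
Start: joints at [-1.329, 0.207, 1.542, -0, 1.393, -0.15], TCP at [0.22, -0.531, 0.256] pointing down, gripper open.
Joint ranges: [-2.73, 2.73], [-0.86, 2.22], [0.23, 2.46], [-1.11, 4.25], [0.08, 2.63], [-2.82, 2.82]. Speed limits (rad/s): [2.79, 2.79, 3.14, 3.14, 3.14, 3.14].

## Interface

Orientations are given as a rotation vector (axis times angle).
In Python, from station import ctrl, cams, models gives the robot as it stands.
- The arm moves only by the tool servo_tool, never from a script. Its argument "targets" is a list of rows, each a list of 3 entries, a list of its own where there are three numbers: the turn, a rotation vector about the world's x, y, z in rad, then the shift along the world's x, y, z in m, then the opening, from 0 (shut) to 1 (fully open). In form: [[[rx, ry, rz], [x, y, z], jaw], ...]. A call has 1 to 10 rows; each row is the pose to reach, as a shift and turn from the pose measured when the call began; what a row does not reach only later rows make up. A row lasts 1/12 s, in which the tool goes at most 41.7 mm and 7.16 degrees, less where a joint would pass 70% of its speed; a pose out of reach is approached as far as the arm can. A call with a gripper value outside its range is refused whole. The fingers move at their own pace and stop on an object; "grip_force" is the grip in N (left out, the last holds). Time passes only in rows, so rows that repeat a pose let the fingers close. It gives the time, the measured TCP pose, the force and the opening at its end, in the units of the state.
- ctrl.get_state(): the state, without advancing time (a new reading comes with each control period).
- cams.grab_frame(name): name is "side" or "top"; returns a dict with "pixels" (480x640x3 uint8, blue, green, red), "z_map" (480x640 float32, m along the optical axis (not along the pixel's ray), 0 where there is no reading), "fov_y" (degrees; the focal length in pixels is half the picture's height over the tangent of half this angle, whatever the lens; pixels are square), "cx", "cy" (the principal point, pixels), "k1" (the pictures are not rectified: a ray, as slopes to the right and down, at radius r is drawn at 1 + k1 r^2 times it, then the intrinsics apply), "xyz" and "orientation" of the camera in the world. Camera axes: x right, y down, z forward; pixel columns grow to the right and rows downward; lengths in m; the calibration is good to about 2 mm. A picture is of the moment at which its call begins.
- ctrl.hand_in(): hands the job in, once; it reports no verdict.
Trained networks look in the newest picture that a camera, given by its name, has taken for a name from the list of things; names that differ only in an ending like _2 or _b are one class to them, and where a whole thing is asked for, a point or a joint stands for the part that bears it (a point fixed in the world has none). Each returns a list of dicts, best first, with "confidence" (0 to 1); they miss things now and then, are a little off and sometimes report something else, mostly with a low value. They report only what shows in the picture. A call takes as long as a camera call.
- models.recognise(camera, label): "point" ([x, y, z] in m, in the coordinates of the camera as it stood for that picture, good to about 4 mm: the middle of the surface that is visible of it).
The state is a dict: "time": time; "joint_positions": joint angles; "joint_velocities": joint speeds; "joint_torque": joint torques, N m; "ee_pos": TCP position; "tcp_rot": TCP orientation; "wrist_force": force on the tool from outside, world axes, zero at the start; "ft_torque": the same for the moment, N m; "grip_width": finger opening in m.
Only numpy, scipy, OpenCV 4.12 (cv2) and the standard library are available. Lean on these libraries where they do the work, as an engineer would, in place of code of your own. Each camera call takes 0.05 s, during which the arm holds its last target.

## Working session

There is one attempt and no reset: what is moved stays moved. The work goes in short steps, Python scripts to look and compute and a tool call to move; the robot and the scene stay as the last step left them, time stands still between calls to the robot, and variables do not carry over. Pictures are saved under pics/ and viewed, and the job is handed in when it is done.

Besides the shell and the picture viewer there is one more tool, called after ">>>" as a command line: name --argument value ..., lists and objects as JSON in quotes. servo_tool: Moves the arm, as the interface text tells. Its arguments: {"type":"object","properties":{"targets":{"type":"array","items":{"type":"array"}},"grip_force":{"type":"number"}},"required":["targets"]}

```bash
mkdir -p pics; cat > h.py <<'E'
import numpy as np, cv2
from scipy.spatial.transform import Rotation as R
from station import ctrl, cams, models
def Rm(o):
    o=np.array(o,float)
    return o if o.shape==(3,3) else (R.from_rotvec(o).as_matrix() if o.size==3 else R.from_quat(o).as_matrix())
def world(f,p): return Rm(f["orientation"])@np.array(p)+np.array(f["xyz"])
def cloud(f):
    fl=240/np.tan(np.radians(f["fov_y"])/2)
    K=np.array([[fl,0,f["cx"]],[0,fl,f["cy"]],[0,0,1.]])
    v,u=np.mgrid[0:480,0:640]
    d=np.stack([(u-f["cx"])/fl,(v-f["cy"])/fl],-1)
    s=d.copy()
    for _ in range(20): s=d/(1+f["k1"]*(s**2).sum(-1,keepdims=True))
    z=f["z_map"]
    P=np.concatenate([s*z[...,None],z[...,None]],-1)
    W=P@Rm(f["orientation"]).T+np.array(f["xyz"]); W[z==0]=np.nan
    return W
E
python3 - <<'E'
from h import *
print(ctrl.get_state(), ctrl.tip_extent)
for c in ["side","top"]:
    f=cams.grab_frame(c); cv2.imwrite(f"pics/{c}0.png",f["pixels"]); np.save(f"/tmp/{c}.npy",cloud(f))
    print(c,f["xyz"],f["orientation"],f["fov_y"],f["k1"])
    for l in ["alarm_unit","cover_ridge","tip_d","dust_cover","stamp","bottle_a","strip_vial"]:
        print(l,[(round(r["confidence"],2),world(f,r["point"]).round(3)) for r in models.recognise(c,l)][:5])
E
```

```text
{'time': 0.0, 'joint_positions': array([-1.32848356e+00,  2.07422497e-01,  1.54298201e+00,  1.46953894e-05,
        1.39348519e+00, -1.50498730e-01]), 'joint_velocities': array([ 2.03427839e-04,  9.41502655e-05,  5.19528814e-04, -2.19657369e-04,
        3.87158149e-04, -8.24055066e-04]), 'joint_torque': array([-7.52185715e-04, -3.83041513e+01, -2.91593689e+01, -3.21135731e-04,
        1.06049489e-02,  1.25439055e-05]), 'ee_pos': array([ 0.21992529, -0.53051432,  0.25511096]), 'tcp_rot': array([ 2.00674163,  0.40164707, -2.00692777]), 'wrist_force': array([-0.73198612,  0.50271459, -0.30871805]), 'ft_torque': array([ 0.05342013, -0.03815822,  0.00280892]), 'grip_width': 0.08533604714221585} 0.025
side [0.20461775 0.77359769 0.59809737] [-0.60267241  2.56101166 -1.26475317] 51.316539181598415 -0.0030837249026789597
alarm_unit [(0.79, array([0.483, 0.226, 0.073]))]
cover_ridge [(0.69, array([0.465, 0.113, 0.088])), (0.28, array([0.546, 0.162, 0.118]))]
tip_d [(0.64, array([0.55 , 0.246, 0.119])), (0.45, array([0.548, 0.163, 0.117]))]
dust_cover [(0.82, array([0.463, 0.11 , 0.093]))]
stamp [(0.95, array([0.438, 0.344, 0.019]))]
bottle_a [(0.77, array([0.511, 0.364, 0.059]))]
strip_vial []
top [0.36779346 0.14142456 0.93418535] [-2.26445488  1.9177886  -0.21228498] 54.80476503628617 0.010968321867991444
alarm_unit [(0.57, array([0.499, 0.17 , 0.083]))]
cover_ridge [(0.81, array([0.47 , 0.111, 0.088]))]
tip_d [(0.43, array([0.563, 0.211, 0.128])), (0.42, array([0.557, 0.248, 0.13 ])), (0.42, array([0.437, 0.323, 0.021])), (0.27, array([0.496, 0.175, 0.081]))]
dust_cover [(0.68, array([0.469, 0.11 , 0.088]))]
stamp [(0.59, array([0.435, 0.33 , 0.018]))]
bottle_a [(0.76, array([0.52 , 0.343, 0.07 ]))]
strip_vial [(0.58, array([0.563, 0.027, 0.061]))]
```

View pics/side0.png

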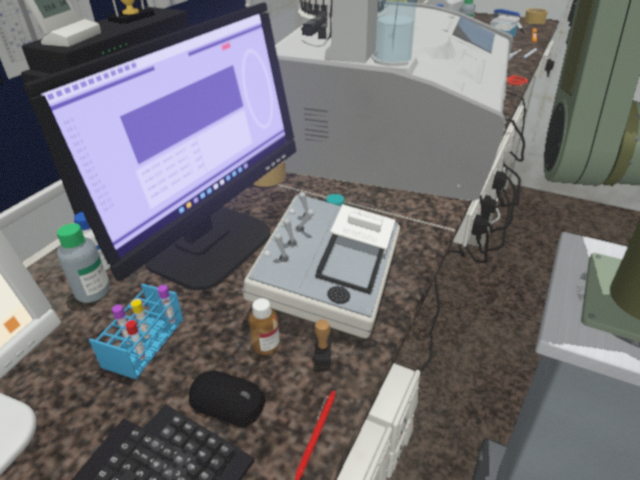

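View pics/top0.png

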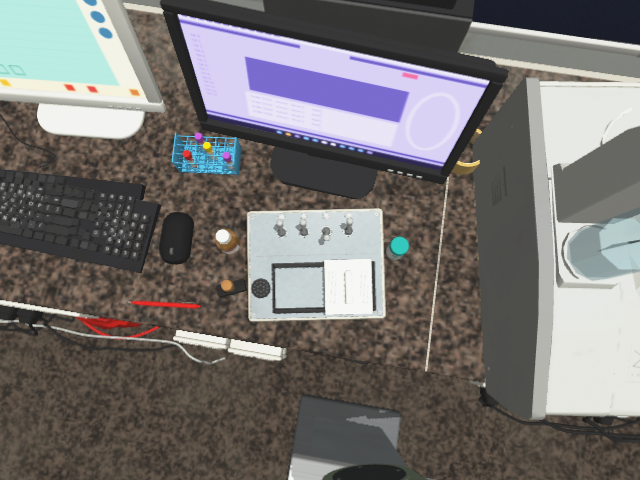

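The top view shows toggles at (281,222), (304,222), (326,237) and (348,222). The third from the left leans to the front. The cover is at about (348,287). Next I fit the unit's pose.

```bash
python3 - <<'E'
from h import *
W=np.load("/tmp/top.npy")
for c in ["top","side"]:
    W=np.load(f"/tmp/{c}.npy")
    m=(W[...,2]>0.045)&(W[...,2]<0.15)&(W[...,0]>0.33)&(W[...,0]<0.66)&(W[...,1]>0.02)&(W[...,1]<0.36)
    n,l,s,_=cv2.connectedComponentsWithStats(m.astype(np.uint8))
    k=1+np.argmax(s[1:,4]); P=W[l==k]; r=cv2.minAreaRect(P[:,:2].astype(np.float32)); print(c,r,len(P))
    A=np.c_[P[:,:2],np.ones(len(P))]; 
    w=np.ones(len(P),bool)
    for _ in range(20):
        co=np.linalg.lstsq(A[w],P[w,2],rcond=None)[0]; w=np.abs(A@co-P[:,2])<0.003 if _>3 else (A@co-P[:,2]>-0.006)
    print("plane",co,w.sum(), "yaw",np.arctan2(co[1],co[0]),np.arctan(np.hypot(co[0],co[1])))
# monitor clearance
W=np.load("/tmp/top.npy"); W2=np.load("/tmp/side.npy")
for X in (W,W2):
    for z0 in np.arange(0.0,0.5,0.05):
        m=(X[...,2]>z0+.01)&(X[...,2]<z0+.06)&(X[...,0]>0.3)&(X[...,1]>0.05)&(X[...,1]<0.3)
        m&=(X[...,0]>0.64)
        print(round(z0,2),m.sum(),X[m][:,0].min() if m.any() else None)
f=cv2.imread("pics/top0.png")[195:335,215:420]; cv2.imwrite("pics/topz.png",cv2.resize(f,None,fx=3.8,fy=3.8,interpolation=cv2.INTER_CUBIC))
E
```

```text
top ((0.505669355392456, 0.1747278869152069), (0.20764771103858948, 0.2601805329322815), 10.831591606140137) 14988
plane [ 0.16977924  0.03363252 -0.01810195] 9467 yaw 0.19556375930806302 0.17138057035921675
side ((0.5003880262374878, 0.18277740478515625), (0.2100290060043335, 0.3479001224040985), 9.80774974822998) 14101
plane [ 0.16727088  0.03331776 -0.0163554 ] 8123 yaw 0.19661129099456648 0.16893125915845325
0.0 2920 0.6639219091475065
0.05 0 None
0.1 2493 0.6881492327341414
0.15 2407 0.7060259098785968
0.2 2942 0.7149295228676404
0.25 4592 0.7235857781604138
0.3 8251 0.7323366558864057
0.35 5424 0.7351800414648131
0.4 0 None
0.45 0 None
0.0 5405 0.6608634756687481
0.05 342 1.0159184346253736
0.1 3344 0.6844048365870039
0.15 3605 0.7033356459405979
0.2 3971 0.7126893158858909
0.25 4350 0.7210367905389186
0.3 5075 0.7282202508123214
0.35 10664 0.7327220197081694
0.4 1608 0.8891925814470589
0.45 0 None
```

View pics/topz.png

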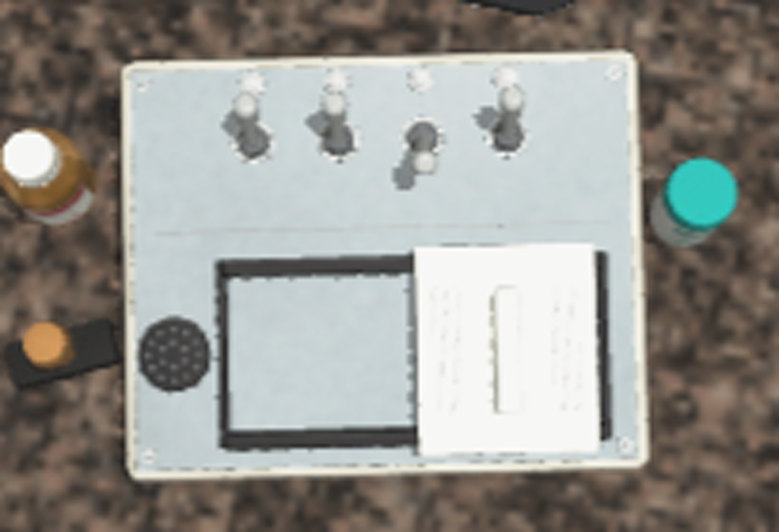

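```bash
cat >> h.py <<'E'
C=np.array([.5057,.1747]); YAW=0.192
ex=np.array([np.cos(YAW),np.sin(YAW)]); ey=np.array([-ex[1],ex[0]])
def U(x,y,z): 
    p=C+ex*x+ey*y; return np.array([p[0],p[1],z])
def toU(p):
    d=np.array(p[:2])-C; return np.array([d@ex,d@ey,p[2]])
def delta(x,y,tipz):
    s=ctrl.get_state(); return (U(x,y,tipz+.025)-np.array(s["ee_pos"])).round(4)
def rot(): # jaw along unit x
    s=ctrl.get_state(); Rc=Rm(s["tcp_rot"]); out=[]
    for sg in (1,-1):
        x=np.array([0,0,-1.]); y=np.array([ex[0],ex[1],0])*sg
        Rt=np.c_[x,y,np.cross(x,y)]; out.append(R.from_matrix(Rt@Rc.T).as_rotvec().round(3))
    return out
E
python3 - <<'E'
from h import *
print(rot(), Rm(ctrl.get_state()["tcp_rot"]).round(2))
print(delta(.005,-.021,.18),delta(.005,-.021,.116),delta(.05,-.021,.116))
W=np.load("/tmp/top.npy")
# toggle tips in unit frame
q=W[(W[...,2]>.118)&(W[...,2]<.15)]
q=np.array([toU(p) for p in q]); q=q[(abs(q[:,0])<.1)&(abs(q[:,1])<.1)]
for y in (.063,.021,-.021,-.063):
    s=q[abs(q[:,1]-y)<.02]; print(y,len(s),np.median(s,0).round(4),s[:,2].max())
q=np.array([toU(p) for p in W[(W[...,2]>.092)&(W[...,2]<.112)]]); q=q[(abs(q[:,0]+.05)<.045)&(abs(q[:,1])<.12)]
print(len(q),q.min(0),q.max(0),q.mean(0))
E
```

```text
[array([0.  , 0.  , 1.37]), array([ 0.   , -0.   , -1.772])] [[ 0.    0.38 -0.92]
 [-0.   -0.92 -0.38]
 [-1.    0.    0.  ]]
[ 0.2945  0.6863 -0.0513] [ 0.2945  0.6863 -0.1153] [ 0.3387  0.6949 -0.1153]
0.063 47 [0.0634 0.0621 0.1309] 0.13511773798985738
0.021 49 [0.0629 0.021  0.131 ] 0.13452474878160225
-0.021 41 [ 0.0373 -0.0211  0.1264] 0.13115213215237242
-0.063 46 [ 0.0639 -0.0629  0.1311] 0.13473600948819386
545 [-0.07865013 -0.10122964  0.0920154 ] [-0.00500968 -0.0073402   0.10945435] [-0.02892343 -0.05836135  0.09695012]
```

>>> servo_tool --targets '[[[0,0,0.12],[0.016,0.037,0],0],[[0,0,0.24],[0.032,0.074,0],0],[[0,0,0.36],[0.048,0.111,0],0],[[0,0,0.48],[0.064,0.148,0],0],[[0,0,0.6],[0.08,0.185,0],0],[[0,0,0.72],[0.096,0.222,0],0],[[0,0,0.84],[0.112,0.259,0],0],[[0,0,0.96],[0.128,0.296,0],0],[[0,0,1.08],[0.144,0.333,0],0],[[0,0,1.2],[0.16,0.37,0],0]]'

```text
time: 1.63
ee_pos: [0.3805, -0.1594, 0.2567]
tcp_rot: [1.189, 1.221, -1.188]
wrist_force: [0.8, -0.5, 0.6]
grip_width: 0.0003
```

```bash
python3 - <<'E'
from h import *
print(rot(),delta(.003,-.021,.16),ctrl.get_state()["joint_positions"])
E
```

```text
[array([0.001, 0.001, 0.165]), array([ 2.000e-03, -1.000e-03, -2.977e+00])] [ 0.1322  0.3141 -0.0717] [-6.07412133e-01 -1.56118293e-01  1.91200230e+00  1.00973088e-04
  1.38427872e+00 -6.34834545e-01]
```

>>> servo_tool --targets '[[[0,0,0.04],[0.016,0.037,0],0],[[0,0,0.08],[0.032,0.074,0],0],[[0,0,0.12],[0.048,0.111,0],0],[[0,0,0.165],[0.064,0.148,0],0],[[0,0,0.165],[0.08,0.185,-0.01],0],[[0,0,0.165],[0.096,0.222,-0.02],0],[[0,0,0.165],[0.11,0.259,-0.04],0],[[0,0,0.165],[0.122,0.29,-0.06],0],[[0,0,0.165],[0.132,0.314,-0.072],0],[[0,0,0.165],[0.132,0.314,-0.072],0]]'

```text
time: 2.47
ee_pos: [0.5115, 0.1584, 0.1814]
tcp_rot: [1.062, 1.299, -1.065]
wrist_force: [-1.1, -0.4, -0.2]
grip_width: -0.0003
```

```bash
python3 - <<'E'
from h import *
print(rot(),delta(.003,-.021,.117),delta(.047,-.021,.117))
f=cams.grab_frame("side"); cv2.imwrite("pics/s1.png",cv2.resize(f["pixels"][170:350,220:440],None,fx=3,fy=3))
E
```

```text
[array([-0.001, -0.004, -0.005]), array([ 6.000e-03, -1.000e-03,  3.137e+00])] [ 0.0012 -0.0038 -0.0394] [ 0.0443  0.0046 -0.0394]
```

View pics/s1.png

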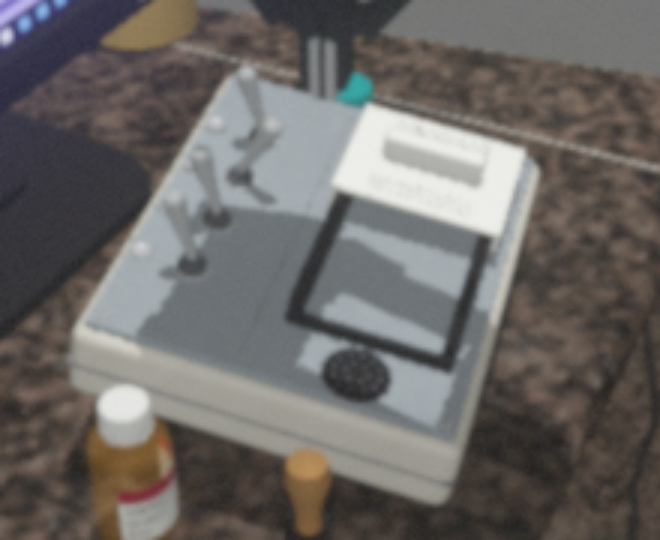

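>>> servo_tool --targets '[[[0,0,0],[0.001,-0.004,-0.015],0],[[0,0,0],[0.001,-0.004,-0.03],0],[[0,0,0],[0.001,-0.004,-0.039],0],[[0,0,0],[0.001,-0.004,-0.039],0]]'

```text
time: 2.85
ee_pos: [0.511, 0.1513, 0.1421]
tcp_rot: [1.06, 1.299, -1.069]
wrist_force: [0.2, -0.1, 0.7]
grip_width: -0.0002
```

```bash
python3 - <<'E'
from h import *
print(rot(),delta(.003,-.021,.117),delta(.047,-.021,.117))
f=cams.grab_frame("side"); cv2.imwrite("pics/s2.png",cv2.resize(f["pixels"][170:350,220:440],None,fx=3,fy=3))
E
```

```text
[array([ 0.002, -0.006, -0.003]), array([1.000e-02, 3.000e-03, 3.138e+00])] [ 0.0016  0.0033 -0.0001] [ 0.0448  0.0117 -0.0001]
```

View pics/s2.png

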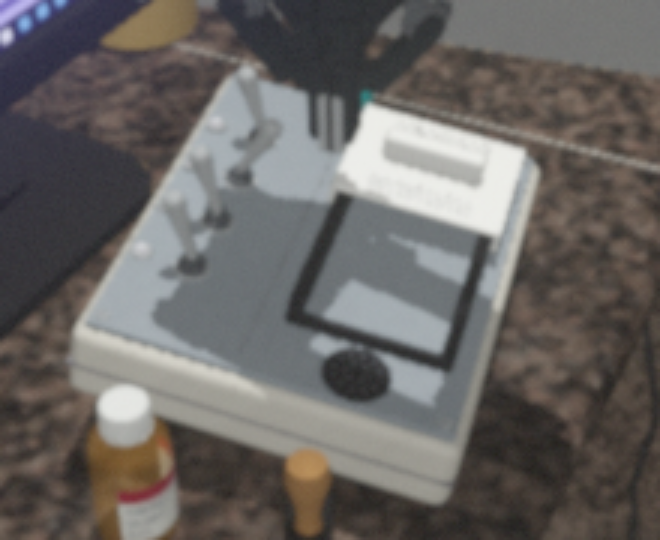

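>>> servo_tool --targets '[[[0,0,0],[0.004,0.004,0],0],[[0,0,0],[0.012,0.006,0],0],[[0,0,0],[0.02,0.007,0],0],[[0,0,0],[0.028,0.008,0],0],[[0,0,0],[0.035,0.01,0],0],[[0,0,0],[0.041,0.011,0],0],[[0,0,0],[0.045,0.012,0],0],[[0,0,0],[0.045,0.012,0],0],[[0,0,0],[0.045,0.012,0],0]]'

```text
time: 3.65
ee_pos: [0.562, 0.1644, 0.1502]
tcp_rot: [1.067, 1.29, -1.059]
wrist_force: [-4.0, 0.0, 18.7]
grip_width: 0.0002
```

```bash
python3 - <<'E'
from h import *
print(rot(),toU(ctrl.get_state()["ee_pos"]))
f=cams.grab_frame("side"); cv2.imwrite("pics/s3.png",cv2.resize(f["pixels"][170:350,220:440],None,fx=3,fy=3))
E
```

```text
[array([-0.   ,  0.007, -0.003]), array([-0.011, -0.   ,  3.138])] [ 0.05335295 -0.02083678  0.15019172]
```

View pics/s3.png

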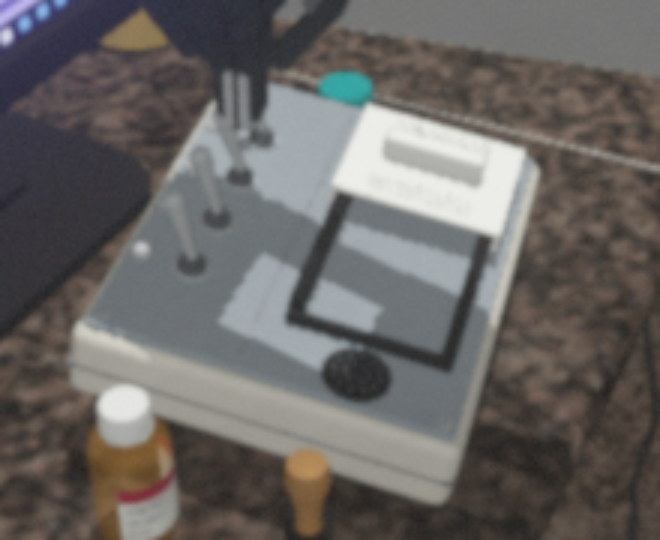

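>>> servo_tool --targets '[[[0,0,0],[-0.01,-0.002,0],0],[[0,0,0],[-0.025,-0.005,0],0],[[0,0,0],[-0.045,-0.009,0],0],[[0,0,0],[-0.045,-0.009,0],0],[[0,0,0],[-0.045,-0.009,0],0]]'

```text
time: 4.12
ee_pos: [0.5172, 0.1555, 0.1506]
tcp_rot: [1.067, 1.289, -1.058]
wrist_force: [0.1, 0.8, -0.3]
grip_width: 0.0001
```

```bash
python3 - <<'E'
from h import *
print(rot(),toU(ctrl.get_state()["ee_pos"]),delta(.003,-.021,.111))
f=cams.grab_frame("side"); cv2.imwrite("pics/s4.png",cv2.resize(f["pixels"][170:350,220:440],None,fx=3,fy=3))
E
```

```text
[array([-0.   ,  0.008, -0.004]), array([-1.300e-02, -1.000e-03,  3.138e+00])] [ 0.00759627 -0.02107042  0.15060699] [-0.0045 -0.0008 -0.0146]
```

View pics/s4.png

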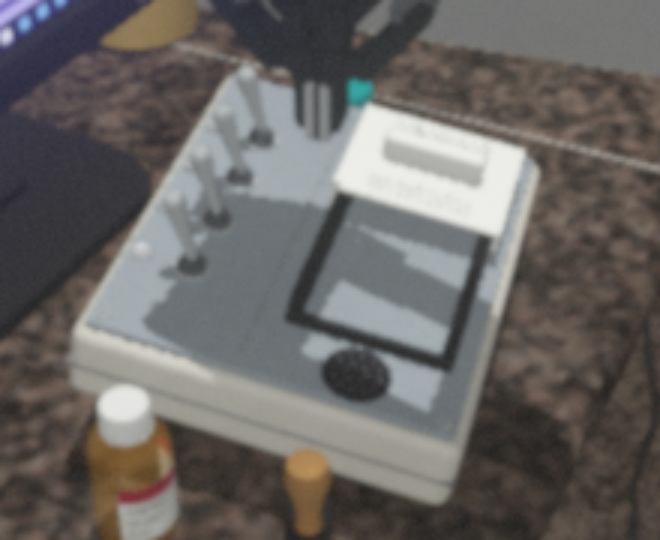

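```bash
python3 - <<'E'
from h import *
f=cams.grab_frame("side");W=cloud(f)
q=np.array([toU(p) for p in W[(W[...,2]>.118)&(W[...,2]<.15)]]); q=q[(abs(q[:,0]-.06)<.04)&(abs(q[:,1])<.1)]
for y in (.063,.021,-.021,-.063):
    s=q[abs(q[:,1]-y)<.02]; print(y,len(s),np.median(s,0).round(4),s[:,2].max())
print(delta(-.047,-.09,.14),delta(-.047,-.09,.094))
E
```

```text
0.063 75 [0.0608 0.0654 0.1281] 0.13378242790427675
0.021 68 [0.0606 0.0227 0.1282] 0.13344062720347116
-0.021 62 [ 0.0616 -0.0189  0.1271] 0.13332536784863952
-0.063 58 [ 0.0609 -0.0608  0.1278] 0.1332692460122819
[-0.0416 -0.0782  0.0141] [-0.0416 -0.0782 -0.0319]
```

All four toggle tips sit alike, so toggle_d is on. Next I move to the right of the ridge.

>>> servo_tool --targets '[[[0,0.007,-0.004],[-0.012,-0.02,0.014],0],[[0,0.007,-0.004],[-0.028,-0.05,0.014],0],[[0,0.007,-0.004],[-0.0416,-0.078,0.014],0],[[0,0.007,-0.004],[-0.0416,-0.078,0.0],0],[[0,0.007,-0.004],[-0.0416,-0.078,-0.015],0],[[0,0.007,-0.004],[-0.0416,-0.078,-0.026],0],[[0,0.007,-0.004],[-0.0416,-0.078,-0.03],0],[[0,0.007,-0.004],[-0.0416,-0.078,-0.03],0]]'

```text
time: 4.88
ee_pos: [0.4765, 0.0777, 0.1197]
tcp_rot: [1.067, 1.294, -1.067]
wrist_force: [-0.1, -0.2, -0.6]
grip_width: -0.0002
```

```bash
python3 - <<'E'
from h import *
print(rot(),toU(ctrl.get_state()["ee_pos"]),delta(-.047,.010,.094))
f=cams.grab_frame("side"); cv2.imwrite("pics/s5.png",cv2.resize(f["pixels"][170:350,220:440],None,fx=3,fy=3))
E
```

```text
[array([-0.001, -0.   ,  0.   ]), array([-0.000e+00,  1.000e-03, -3.141e+00])] [-0.04721304 -0.08964589  0.11966073] [-0.0188  0.0979 -0.0007]
```

View pics/s5.png

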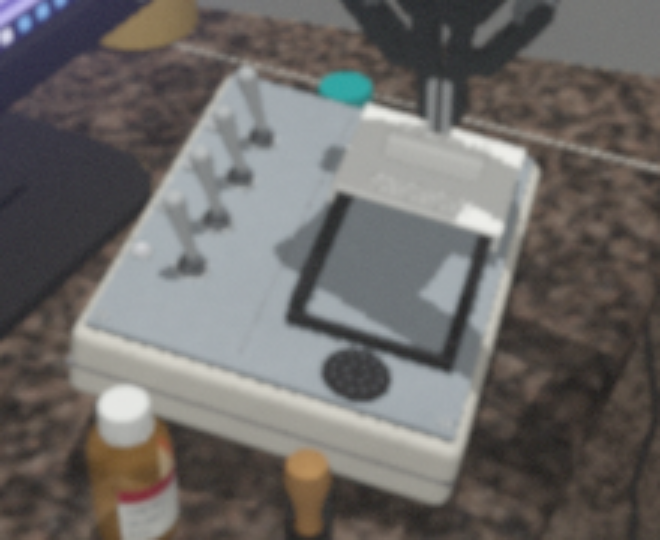

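>>> servo_tool --targets '[[[0,0,0],[-0.0015,0.008,0],0],[[0,0,0],[-0.0038,0.02,0],0],[[0,0,0],[-0.0063,0.033,0],0],[[0,0,0],[-0.0088,0.046,0],0],[[0,0,0],[-0.0113,0.059,0],0],[[0,0,0],[-0.0136,0.071,0],0],[[0,0,0],[-0.0158,0.082,0],0],[[0,0,0],[-0.0175,0.091,0],0],[[0,0,0],[-0.0188,0.097,0],0],[[0,0,0],[-0.0188,0.097,0],0]]'

```text
time: 5.77
ee_pos: [0.4585, 0.1759, 0.1211]
tcp_rot: [1.067, 1.293, -1.063]
wrist_force: [-0.4, -0.6, 0.2]
grip_width: 0.0001
```

```bash
python3 - <<'E'
from h import *
print(rot(),toU(ctrl.get_state()["ee_pos"]),ctrl.get_state()["wrist_force"])
f=cams.grab_frame("side"); cv2.imwrite("pics/s6.png",cv2.resize(f["pixels"][170:350,220:440],None,fx=3,fy=3))
E
```

```text
[array([-0.001,  0.002, -0.002]), array([-4.00e-03, -1.00e-03,  3.14e+00])] [-0.04609278  0.01019131  0.12106457] [-0.386939   -0.63715899  0.17024507]
```

View pics/s6.png

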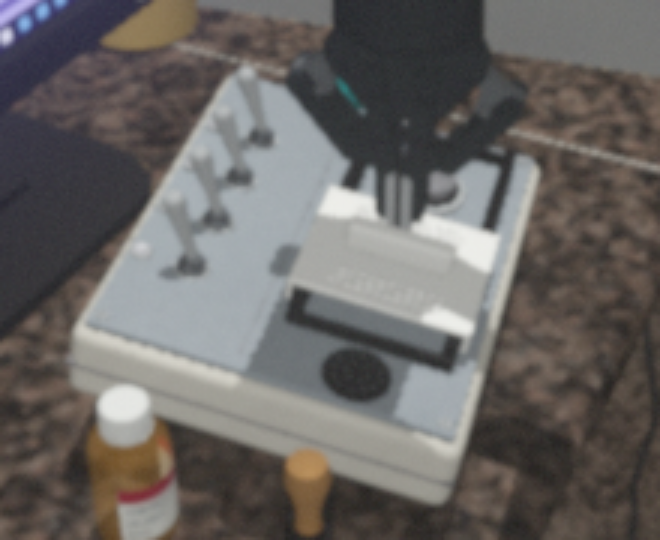

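>>> servo_tool --targets '[[[0,0,0],[-0.0004,0.002,0],0],[[0,0,0],[-0.0008,0.004,0],0],[[0,0,0],[-0.001,0.005,0],0],[[0,0,0],[-0.001,0.005,0],0]]'

```text
time: 6.15
ee_pos: [0.4577, 0.1765, 0.1207]
tcp_rot: [1.06, 1.289, -1.068]
wrist_force: [2.0, -13.3, 1.4]
grip_width: -0.0001
```

```bash
python3 - <<'E'
from h import *
print(rot(),toU(ctrl.get_state()["ee_pos"]),ctrl.get_state()["wrist_force"])
for c in ("side","top"):
  f=cams.grab_frame(c);W=cloud(f)
  print([(round(r["confidence"],2),toU(world(f,r["point"])).round(3)) for r in models.recognise(c,"cover_ridge")])
  print([(round(r["confidence"],2),toU(world(f,r["point"])).round(3)) for r in models.recognise(c,"button_top")])
cv2.imwrite("pics/t7.png",cv2.resize(f["pixels"][195:335,215:420],None,fx=3.8,fy=3.8))
E
```

```text
[array([ 0.007,  0.002, -0.002]), array([-3.00e-03,  1.20e-02,  3.14e+00])] [-0.04673027  0.01095165  0.12071143] [  2.02596508 -13.30395673   1.41521563]
[(0.91, array([-0.052,  0.037,  0.091]))]
[(0.4, array([-0.059, -0.054,  0.076]))]
[(0.64, array([-0.077,  0.049,  0.08 ]))]
[]
```

View pics/t7.png

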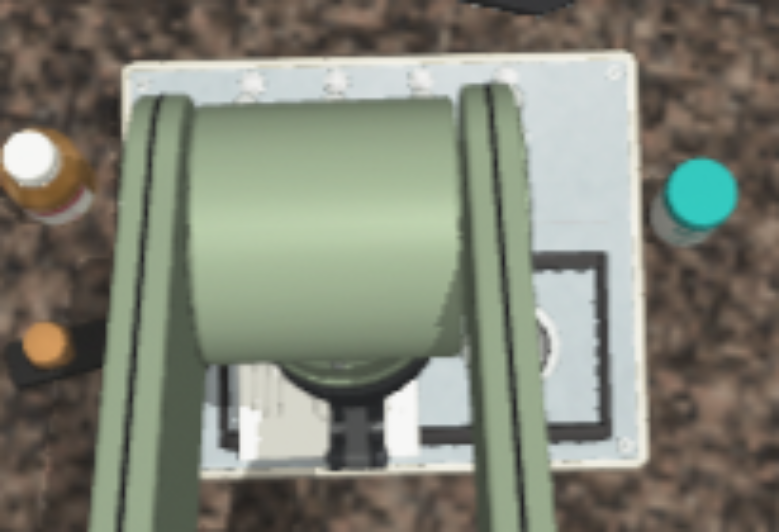

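>>> servo_tool --targets '[[[0,0,0],[0.001,-0.008,0.005],0],[[0,0,0],[0.004,-0.022,0.01],0],[[0,0,0],[0.009,-0.045,0.01],0],[[0,0,0],[0.016,-0.07,0.01],0],[[0,0,0],[0.016,-0.07,0.01],0]]'

```text
time: 6.87
ee_pos: [0.4748, 0.1033, 0.1312]
tcp_rot: [1.064, 1.286, -1.071]
wrist_force: [-0.4, -0.5, 0.4]
grip_width: 0.0001
```

```bash
python3 - <<'E'
from h import *
print(rot(),toU(ctrl.get_state()["ee_pos"]),ctrl.get_state()["wrist_force"],delta(-.044,-.062,.092),delta(-.044,-.062,.0765))
f=cams.grab_frame("side"); cv2.imwrite("pics/s8.png",cv2.resize(f["pixels"][170:350,220:440],None,fx=3,fy=3))
E
```

```text
[array([0.007, 0.002, 0.003]), array([ 0.004, -0.012, -3.139])] [-0.04390356 -0.06415456  0.13117255] [-0.43412397 -0.47848888  0.37214186] [-0.0005  0.0021 -0.0142] [-0.0005  0.0021 -0.0297]
```

View pics/s8.png

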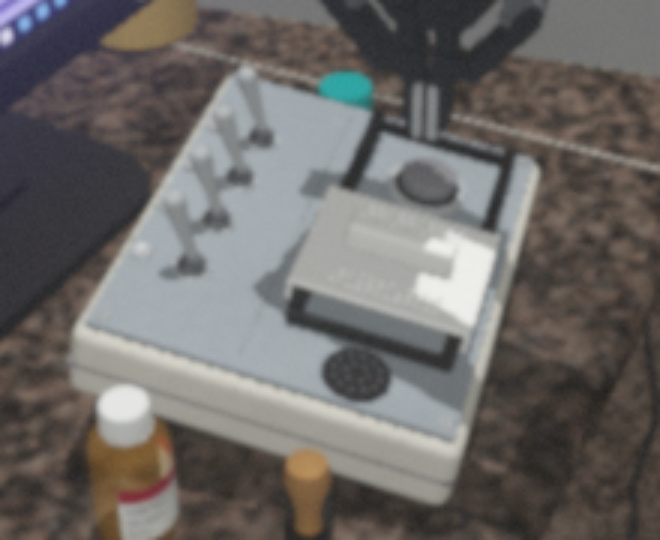

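>>> servo_tool --targets '[[[0,0,0],[-0.0005,0.002,-0.01],0],[[0,0,0],[-0.0005,0.002,-0.018],0],[[0,0,0],[-0.0005,0.002,-0.023],0],[[0,0,0],[-0.0005,0.002,-0.027],0],[[0,0,0],[-0.0005,0.002,-0.03],0],[[0,0,0],[-0.0005,0.002,-0.03],0],[[0,0,0],[-0.0005,0.002,-0.03],0]]'

```text
time: 7.5
ee_pos: [0.4732, 0.1076, 0.1009]
tcp_rot: [1.064, 1.289, -1.071]
wrist_force: [-1.6, 1.6, 4.9]
grip_width: -0.0001
```

```bash
python3 - <<'E'
from h import *
print(rot(),toU(ctrl.get_state()["ee_pos"]),ctrl.get_state()["wrist_force"])
f=cams.grab_frame("side"); cv2.imwrite("pics/s9.png",cv2.resize(f["pixels"][200:260,320:420],None,fx=7,fy=7,interpolation=2))
E
```

```text
[array([0.005, 0.   , 0.002]), array([ 0.   , -0.008, -3.139])] [-0.04473919 -0.05964901  0.10088821] [-1.64448196  1.55670712  4.8857146 ]
```

View pics/s9.png

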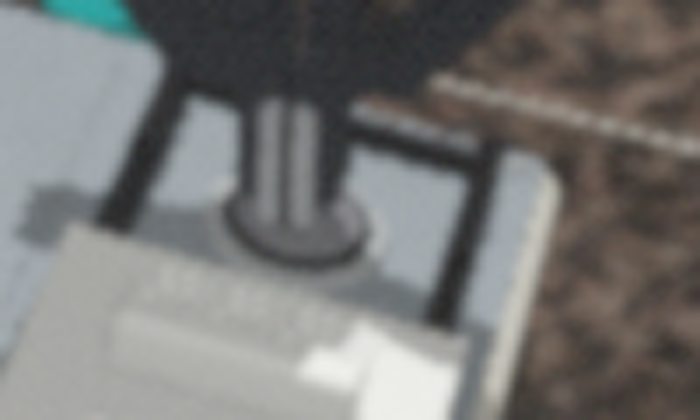

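>>> servo_tool --targets '[[[0,0,0],[0,0,-0.002],0],[[0,0,0],[0,0,-0.004],0],[[0,0,0],[0,0,-0.004],0],[[0,0,0],[0,0,-0.004],0]]'

```text
time: 7.88
ee_pos: [0.4736, 0.1078, 0.0997]
tcp_rot: [1.064, 1.289, -1.071]
wrist_force: [-8.9, 0.8, 21.9]
grip_width: -0.0002
```

The force rose to 22 N at a solid stop, so the button is fully in. Next I lift and go to the left side of the ridge.

>>> servo_tool --targets '[[[0,0,0],[0,0,0.025],0],[[0,0,0],[0,0,0.05],0],[[0,0,0],[-0.006,0.03,0.052],0],[[0,0,0],[-0.014,0.065,0.052],0],[[0,0,0],[-0.022,0.1,0.052],0],[[0,0,0],[-0.025,0.114,0.052],0],[[0,0,0],[-0.025,0.114,0.052],0]]'

```text
time: 8.47
ee_pos: [0.4478, 0.2243, 0.1515]
tcp_rot: [1.062, 1.291, -1.067]
wrist_force: [-0.4, -0.3, 0.3]
grip_width: -0.0003
```

```bash
python3 - <<'E'
from h import *
print(rot(),toU(ctrl.get_state()["ee_pos"]),ctrl.get_state()["wrist_force"],delta(-.047,.056,.094))
f=cams.grab_frame("side"); cv2.imwrite("pics/s10.png",cv2.resize(f["pixels"][170:350,220:440],None,fx=3,fy=3))
E
```

```text
[array([ 0.005,  0.001, -0.002]), array([-2.000e-03,  8.000e-03,  3.139e+00])] [-0.04734407  0.05976261  0.15145611] [-0.39905561 -0.34921991  0.34166675] [ 0.0011 -0.0036 -0.0325]
```

View pics/s10.png

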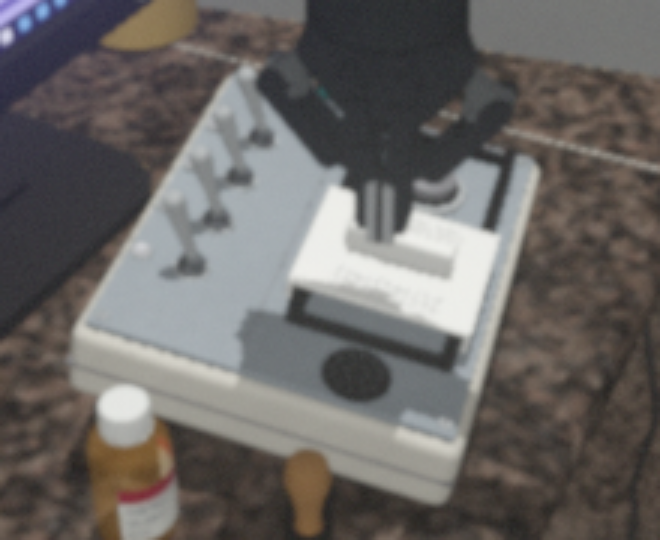

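>>> servo_tool --targets '[[[0,0,0],[0.001,-0.001,-0.012],0],[[0,0,0],[0.001,-0.001,-0.022],0],[[0,0,0],[0.001,-0.001,-0.03],0],[[0,0,0],[0.001,-0.001,-0.032],0],[[0,0,0],[0.001,-0.001,-0.032],0]]'

```text
time: 8.93
ee_pos: [0.4484, 0.2208, 0.118]
tcp_rot: [1.06, 1.291, -1.071]
wrist_force: [0.2, -0.5, -0.1]
grip_width: -0.0
```

```bash
python3 - <<'E'
from h import *
print(rot(),toU(ctrl.get_state()["ee_pos"]),ctrl.get_state()["wrist_force"],delta(-.047,-.042,.094))
f=cams.grab_frame("side"); cv2.imwrite("pics/s11.png",cv2.resize(f["pixels"][170:350,220:440],None,fx=3,fy=3))
E
```

```text
[array([ 0.007, -0.002, -0.   ]), array([3.000e-03, 1.100e-02, 3.141e+00])] [-0.04741149  0.05615768  0.11797902] [ 0.24224145 -0.54051655 -0.0964356 ] [ 0.0191 -0.0963  0.001 ]
```

View pics/s11.png

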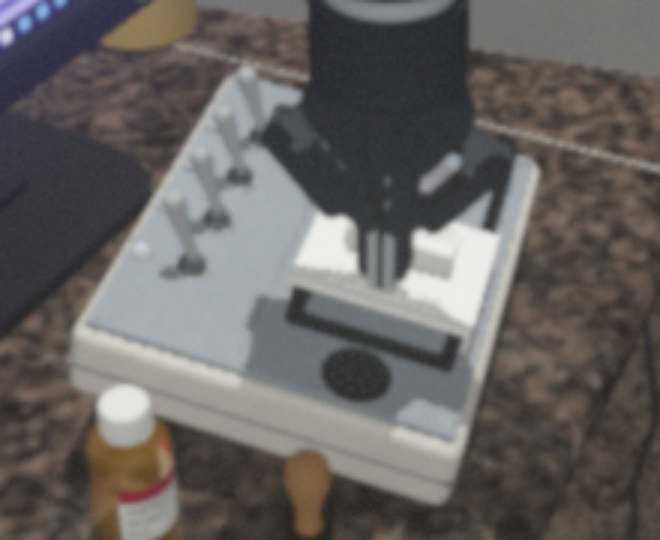

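>>> servo_tool --targets '[[[0,0,0],[0.0016,-0.008,0.001],0],[[0,0,0],[0.004,-0.02,0.001],0],[[0,0,0],[0.0065,-0.033,0.001],0],[[0,0,0],[0.009,-0.046,0.001],0],[[0,0,0],[0.0117,-0.059,0.001],0],[[0,0,0],[0.014,-0.071,0.001],0],[[0,0,0],[0.016,-0.082,0.001],0],[[0,0,0],[0.018,-0.091,0.001],0],[[0,0,0],[0.019,-0.096,0.001],0],[[0,0,0],[0.019,-0.096,0.001],0]]'

```text
time: 9.82
ee_pos: [0.4685, 0.1237, 0.12]
tcp_rot: [1.062, 1.288, -1.071]
wrist_force: [-0.5, 0.1, -0.4]
grip_width: -0.0001
```

>>> servo_tool --targets '[[[0,0,0],[0.0003,-0.0015,0],0],[[0,0,0],[0.0006,-0.003,0],0],[[0,0,0],[0.001,-0.005,0],0],[[0,0,0],[0.001,-0.005,0],0]]'

```text
time: 10.15
ee_pos: [0.4691, 0.1209, 0.1201]
tcp_rot: [1.065, 1.292, -1.069]
wrist_force: [-1.8, 8.3, 1.3]
grip_width: -0.0003
```

```bash
python3 - <<'E'
from h import *
print(rot(),toU(ctrl.get_state()["ee_pos"]),ctrl.get_state()["wrist_force"])
E
```

```text
[array([ 0.003, -0.   ,  0.001]), array([-1.00e-03, -4.00e-03, -3.14e+00])] [-0.0462207  -0.04584951  0.12006287] [-1.81045207  8.30389464  1.29891705]
```

The cover is at its stop: 8 N at finger y = -45.8 mm, against -45 mm expected. Next I back off, lift and check.

>>> servo_tool --targets '[[[0,0,0],[-0.001,0.006,0],0],[[0,0,0],[-0.002,0.01,0.01],0],[[0,0,0],[-0.002,0.01,0.04],0],[[0,0,0],[-0.002,0.01,0.08],0],[[0,0,0],[-0.002,-0.02,0.12],0],[[0,0,0],[-0.015,-0.055,0.13],0],[[0,0,0],[-0.03,-0.09,0.13],0],[[0,0,0],[-0.045,-0.125,0.13],0],[[0,0,0],[-0.06,-0.16,0.13],0],[[0,0,0],[-0.075,-0.195,0.13],0]]'

```text
time: 10.98
ee_pos: [0.3934, -0.0754, 0.2513]
tcp_rot: [1.064, 1.29, -1.068]
wrist_force: [-0.1, -1.1, 0.3]
grip_width: -0.0001
```

>>> servo_tool --targets '[[[0,0,0],[-0.015,-0.037,0],0],[[0,0,0],[-0.03,-0.074,0],0],[[0,0,0],[-0.045,-0.111,0],0],[[0,0,0],[-0.055,-0.14,0],0],[[0,0,0],[-0.055,-0.14,0],0],[[0,0,0],[-0.055,-0.14,0],0]]'

```text
time: 11.48
ee_pos: [0.3379, -0.2167, 0.2521]
tcp_rot: [1.066, 1.287, -1.071]
wrist_force: [0.6, 0.6, -0.2]
grip_width: -0.0
```

```bash
python3 - <<'E'
from h import *
f=cams.grab_frame("top");W=cloud(f); W0=np.load("/tmp/top.npy")
cv2.imwrite("pics/t12.png",cv2.resize(f["pixels"][195:335,215:420],None,fx=3.8,fy=3.8))
for w in (W0,W):
  a=np.array([toU(p) for p in w[(w[...,2]>.04)&(w[...,2]<.15)]])
  q=a[(a[:,2]>.118)&(abs(a[:,0]-.05)<.05)&(abs(a[:,1])<.1)]
  for y in (.063,.021,-.021,-.063):
    s=q[abs(q[:,1]-y)<.02]; print(y,len(s),np.median(s,0).round(4))
  b=a[(abs(a[:,0]+.047)<.02)&(abs(a[:,1])<.12)]; h=b[:,2]-(.073+.17*b[:,0]); r=b[h>.03]; print("ridge",len(r),r.mean(0).round(4)); c=b[h>.016]; print("cover y",np.percentile(c[:,1],[2,98]).round(4))
for l in ["cover_ridge","stamp","bottle_a","strip_vial"]:
    print(l,[(round(r["confidence"],2),world(f,r["point"]).round(3)) for r in models.recognise("top",l)][:2])
print(ctrl.get_state()["time"],ctrl.get_state()["ee_pos"])
E
```

```text
0.063 47 [0.0634 0.0621 0.1309]
0.021 49 [0.0629 0.021  0.131 ]
-0.021 41 [ 0.0373 -0.0211  0.1264]
-0.063 46 [ 0.0639 -0.0629  0.1311]
ridge 159 [-0.0468 -0.0585  0.1024]
cover y [-0.0996 -0.0175]
0.063 46 [0.0636 0.0621 0.1308]
0.021 50 [0.0628 0.021  0.1316]
-0.021 48 [ 0.0636 -0.0218  0.1306]
-0.063 48 [ 0.0636 -0.0629  0.1307]
ridge 153 [-0.0475 -0.0619  0.1024]
cover y [-0.1027 -0.0207]
cover_ridge [(0.68, array([0.464, 0.108, 0.086]))]
stamp [(0.9, array([0.437, 0.328, 0.017])), (0.53, array([0.495, 0.174, 0.08 ]))]
bottle_a [(0.92, array([0.518, 0.343, 0.066]))]
strip_vial [(0.89, array([0.56 , 0.027, 0.063])), (0.17, array([0.565, 0.207, 0.125]))]
11.7333 [ 0.33880425 -0.21427477  0.25135514]
```

View pics/t12.png

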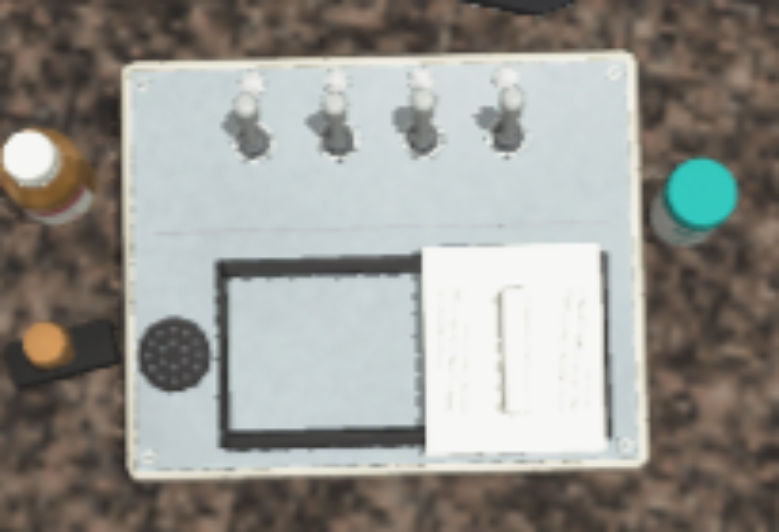

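```bash
python3 -c "
from station import ctrl
print(ctrl.hand_in())"
```

```text
the job is handed in; nothing more can be done
None
```

I did all the steps in order and handed the job in at about 11.7 s. `hand_in` gives no verdict, so what follows rests on my own checks.

- **Toggle:** I pushed the one leaning forward (third from the left) over to the back. In the last top picture all four tips line up to within 1 mm. During that push the finger rode up about 8 mm on the toggle, with 19 N upward on the wrist. I backed off, and the toggle was fully over.
- **Cover aside:** I slid the cover left until it hit its stop, at 13 N and within a millimetre of the expected position.
- **Button:** I pressed it until it was solid; the force rose from 5 N to 22 N.
- **Cover shut:** I slid it back to its stop at 8 N. The last picture puts the ridge at y = -61.9 mm of the unit (nominal shut position -62 mm).
- **Stamp, bottle and vial:** They read within 4 mm of their first positions and stand upright. The arm is clear of everything.

I could not see the button's return directly, because the shut cover hides it. I also lifted off it without measuring its return.

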